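Seat the opal diffuser plate in a light base without cracking it

TASK

Take the fragile opal glass diffuser plate from its rest, gripping it only lightly, lay it the same way up between the four corner brackets of the light base so that it lies on the two raised catches, and let go. Then press each end down slowly and gently until you feel its catch come up against its stop, so that both catches are fully home and the plate sits level. The glass cracks if squeezed hard, dropped or pressed hard, and the catches are stiff and damped so they yield only slowly; leave the bottle, eyepiece and dish where they are.

Things in the scene. Friction and masses are not known exactly. Their poses are not given: they have to be found in the camera images.
- plate: opal white glass plate in a slim aluminium rim, 150 (x) x 54 (y) x 12 (z) mm, 0.2 to 0.4 kg, fragile; origin at the centre of its underside, x along its length, z up. Grip across its width. More than about 35 N per finger in the grip, or 30 N in all of pressing or knocking against the light base, cracks it; it starts lying flat on the rest, underside 30 mm above the table
- rest: grey plastic stand, 170 x 80 mm, fixed, with two rubber-topped rails (14 mm wide, 70 mm long across it, 120 mm apart, tops 30 mm above its underside, 22 mm above its floor); origin at the centre of its underside, x along its length
- base: grey enamelled light base, fixed, 230 (x) x 150 (y) mm, deck 45 mm above its origin (centre of its underside; its height varies by some mm). On the deck four L-shaped aluminium corner brackets, 39 mm tall (tops 84 mm above the origin), 6 mm thick, enclose the bay; each covers 22 mm of a long side and 16 mm of a short end; the middle of each side is open. x along the bay
- bay (a point): centre of the bay between the brackets, on the deck (45 mm above the base's origin), axes as the base. Inside the brackets the bay is 156 (x) x 60 (y) mm: 3 mm clearance round the plate. When home the plate's underside is 14 to 26 mm above this point: the catches' stops are set differently each time and must be felt
- catch_a (a joint): height in m by which the catch at the bay's +x end stands above its stop: 0 fully home, starts at 0.005 to 0.008. A black bar, top 16 (x) x 38 (y) mm, centred 58 mm from the bay centre; the plate's end lies on it. It slides vertically, stiff and damped (about 10 N to move, plus 9 N per 10 mm/s), and stays where it is left. At its stop it does not yield
- catch_b (a joint): the same for the catch at the bay's -x end, 58 mm from the bay centre
- bottle: bystander: white plastic bottle, 48 mm diameter, 110 mm tall, origin at the centre of its underside
- eyepiece: bystander: dark steel eyepiece, 42 mm diameter, 55 mm tall, origin at the centre of its underside
- dish: bystander: flat closed glass dish, 70 mm diameter, 14 mm tall, origin at the centre of its underside
Mind the look-alikes: they are no part of the job. Of the things that look like the plate, the largest one is meant.

How it is judged:
By the outcome, as a careful person would: the job done as asked, in the order asked, and still so for the second after the job is handed in, with the robot touching nothing.
It also fails if it takes over 72 s, if anything falls off the work surface, if the arm or the gripper's body presses on something with over 40 N, if the wrist force passes 120 N, or if a joint passes its speed limit or range.

ROBOT

A 7-joint arm with a two-finger parallel gripper is mounted at the origin on the work surface. World frame = base frame: x ahead of the robot, y to its left, z up, the work surface at z = 0. Lengths are in m, angles in rad, forces in N, time in s.
With the tool pointing down it reaches from about 0.4 to 0.85 m from the base axis. Payload 10.4 kg.
Tool frame: the origin (TCP) lies on the centre line of the jaws, within the pads' length; the fingertips stand 25 mm ahead of it and the grasp point (between the pads) lies 6 mm ahead of it; z points along the fingers, y is the direction in which the jaws open and shut (so a half turn about z gives the same grasp; the last joint's range is limited). The gripper opens to 85 mm and grips with 20 to 120 N. Pads are 22 mm wide; open, the fingers measure 114 mm over their backs; the gripper's body (76 mm by 85 mm) begins 54 mm behind the grasp point. The pads swing forward as they close: fully open they stand 13 mm farther back than shut.
Start: joints at [1.267, 0.332, -0.065, 1.46, 0.022, 1.35, -0.088], TCP at [0.173, -0.601, 0.256] pointing down, gripper open.
Joint ranges: [-2.6, 2.6], [-0.5, 2.12], [-1.47, 1.34], [0.16, 2.42], [-1.27, 4.41], [0.06, 2.06], [-2.6, 2.6]. Speed limits (rad/s): [2.22, 2.22, 2.79, 2.79, 3.14, 3.14, 3.14].

INTERFACE

Orientations are given as a unit quaternion [w, x, y, z].
In Python, from plant import bot, optics, search_frame, place_of gives the robot as it stands.
- The arm moves only by the shell command python3 -m inch 'ROWS' [OPENING] [FORCE]. ROWS is JSON, a list of rows, each an object with "translation": the shift along the tool's x, y, z in m, a list of three; "turn": the turn about the tool's z in rad. In form: [{"translation": [x, y, z], "turn": turn}, ...]. A call has 1 to 8 rows; each row shifts and turns the commanded pose from where the row before left it, along the tool's axes as they then stand; what a row does not reach is not made up. A row lasts 1/10 s, in which the tool goes at most 50 mm and 8.59 degrees, less where a joint would pass 70% of its speed; a pose out of reach is approached as far as the arm can. A call with a gripper value outside its range is refused whole. OPENING is the closure in counts, from 0 (fully open) to 255 (shut), set as the call begins (- or left out, the last holds). The fingers move at their own pace and stop on an object; FORCE is the grip in N (left out, the last holds). Time passes only in rows, so rows that do not move let the fingers close. It gives the time, the measured TCP pose, the force and the opening at its end, in the units of the state.
- bot.get_state(): the state, without advancing time (a new reading comes with each control period).
- optics.snapshot(name): name is "scene" or "top" or "wrist"; returns a dict with "frame" (400x640x3 uint8, red, green, blue), "fovy" (degrees; the focal length in pixels is half the picture's height over the tangent of half this angle, whatever the lens; pixels are square), "cx", "cy" (the principal point, pixels), "view" (4x4, takes a point from world to camera coordinates). Camera axes: x right, y up, looking along -z (the intrinsics and any distortion apply to the point x, -y, -z); pixel columns grow to the right and rows downward; lengths in m; the calibration is good to about 2 mm. The wrist camera is an equidistant fisheye: a pixel r from the principal point sees the ray r / f radians off the axis. A picture is of the moment at which its call begins. There is no depth.
- bot.job_done(): hands the job in, once; it reports no verdict.
Trained networks look in a picture, given as the dict that the camera call returned (one of the last four; its "shot" number tells which), for a name from the list of things; names that differ only in an ending like _2 or _b are one class to them, and where a whole thing is asked for, a point or a joint stands for the part that bears it (a point fixed in the world has none). Each returns a list of dicts, best first, with "score" (0 to 1); they miss things now and then, are a little off and sometimes report something else, mostly with a low value. They report only what shows in the picture. A call takes as long as a camera call. They do not tell look-alikes from the thing itself.
- search_frame(picture, query): "bbox" ([left, top, right, bottom] in pixels, round what is visible of it).
- place_of(picture, query): "uv" ([column, row] in pixels: a listed point, or the origin of a listed thing).
The state is a dict: "time": time; "q": joint angles; "dq": joint speeds; "effort": joint torques, N m; "tcp_pos": TCP position; "orientation": TCP orientation; "force": force on the tool from outside, world axes, zero at the start; "torque": the same for the moment, N m; "grip_width": finger opening in m.
Only numpy, scipy, OpenCV 4.12 (cv2) and the standard library are available. Lean on these libraries where they do the work, as an engineer would, in place of code of your own. Each camera call takes 0.05 s, during which the arm holds its last target. There are 200 camera calls.

## Working session

There is one attempt and no reset: what is moved stays moved. The work goes in short steps, Python scripts to look and compute and a shell command to move; the robot and the scene stay as the last step left them, time stands still between calls to the robot, and variables do not carry over. Pictures are saved under pics/ and viewed, about 8 in all and at most 12, crops included, and the job is handed in when it is done.

```bash
ls; mkdir -p pics
cat > h.py <<'E'
import numpy as np, cv2
from plant import bot, optics, search_frame, place_of
def ray(p,uv):
    H=p["frame"].shape[0]; f=H/2/np.tan(np.radians(p["fovy"])/2)
    d=np.array([uv[0]-p["cx"],uv[1]-p["cy"]],float)
    if p.get("name")=="wrist":
        r=np.hypot(*d); th=r/f; s=np.sin(th)/max(r,1e-9); v=np.array([d[0]*s,-d[1]*s,-np.cos(th)])
    else: v=np.array([d[0]/f,-d[1]/f,-1])
    V=np.array(p["view"]); R=V[:3,:3]; return -R.T@V[:3,3], R.T@v
def at(p,uv,z):
    o,v=ray(p,uv); return o+v*(z-o[2])/v[2]
def proj(p,P):
    H=p["frame"].shape[0]; f=H/2/np.tan(np.radians(p["fovy"])/2)
    V=np.array(p["view"]); c=V[:3,:3]@np.array(P)+V[:3,3]; x,y,z=c[0],-c[1],-c[2]
    if p.get("name")=="wrist":
        r=np.hypot(x,y); k=f*np.arctan2(r,z)/max(r,1e-9)
    else: k=f/z
    return np.array([p["cx"]+x*k,p["cy"]+y*k])
def snap(n):
    p=optics.snapshot(n); p["name"]=n; return p
def save(p,fn,box=None,s=1):
    im=p["frame"]
    if box: im=im[box[1]:box[3],box[0]:box[2]]
    cv2.imwrite("pics/"+fn,cv2.resize(im[:,:,::-1],None,fx=s,fy=s,interpolation=cv2.INTER_CUBIC))
E
python3 - <<'E'
from h import *
s=bot.get_state(); print({k:np.round(v,3).tolist() for k,v in s.items()})
for n in("top","scene"):
    p=snap(n); save(p,n+".png"); print(n,p.keys(),p["fovy"],p["cx"],p["cy"])
    for q in("plate","rest","base","bay","catch_a","bottle","eyepiece","dish"):
        print(q,[(np.round(d["bbox"]).tolist(),round(d["score"],2)) for d in search_frame(p,q)],[(np.round(d["uv"],1).tolist(),round(d["score"],2), np.round(at(p,d["uv"],{"plate":.03,"bay":.045}.get(q,0)),3).tolist()) for d in place_of(p,q)])
E
```

```text
pics
{'time': 0.0, 'q': [1.267, 0.333, -0.065, 1.461, 0.022, 1.35, -0.088], 'dq': [0.002, 0.0, 0.001, -0.0, -0.001, 0.001, 0.001], 'effort': [-0.001, -62.544, 0.049, -39.159, 0.016, 0.01, 0.0], 'tcp_pos': [0.173, -0.6, 0.256], 'orientation': [-0.001, 0.99, 0.14, -0.0], 'force': [-0.582, 0.129, -1.029], 'torque': [-0.01, -0.041, -0.024], 'grip_width': 0.085}
top dict_keys(['frame', 'fovy', 'cx', 'cy', 'view', 'shot', 'name']) 48.18589173829034 322.9776549752067 193.55067522206087
plate [([357.0, 189.0, 407.0, 252.0], 0.87), ([439.0, 226.0, 480.0, 256.0], 0.86), ([286.0, 204.0, 329.0, 234.0], 0.76)] [([382.3, 220.2], 0.86, [0.539, -0.195, 0.03]), ([307.9, 217.8], 0.73, [0.548, -0.023, 0.03]), ([458.8, 240.5], 0.68, [0.489, -0.367, 0.03])]
rest [([352.0, 184.0, 414.0, 257.0], 0.87)] [([384.8, 222.5], 0.7, [0.537, -0.204, 0.0])]
base [([161.0, 185.0, 258.0, 301.0], 0.85)] []
bay [([160.0, 189.0, 256.0, 301.0], 0.79)] [([208.0, 243.0], 0.94, [0.493, 0.203, 0.045])]Traceback (most recent call last):
  File "<stdin>", line 6, in <module>
ValueError: it knows: base, bay, bottle, dish, eyepiece, plate, rest
```

Run:
```python
from h import *
p=snap("top"); save(p,"top1.png",[140,160,500,320],2.2)
for q in("bottle","eyepiece","dish"): print(q,[(np.round(d["uv"],1).tolist(),round(d["score"],2), np.round(at(p,d["uv"],0),3).tolist()) for d in place_of(p,q)])
p=snap("scene"); save(p,"scene1.png")
for q in("plate","bay","base","rest"): print(q,[(np.round(d["uv"],1).tolist(),round(d["score"],2), np.round(at(p,d["uv"],{"plate":.03,"bay":.045}.get(q,0)),3).tolist()) for d in place_of(p,q)])
```

```text
bottle [([288.7, 140.5], 0.6, [0.745, 0.023, 0.0])]
eyepiece [([298.4, 265.8], 0.6, [0.439, 0.002, 0.0])]
dish [([442.6, 148.2], 0.96, [0.717, -0.353, 0.0])]
plate [([197.3, 211.6], 0.71, [0.533, -0.362, 0.03]), ([337.0, 205.4], 0.6, [0.578, -0.022, 0.03]), ([268.3, 208.2], 0.55, [0.555, -0.191, 0.03])]
bay [([410.6, 174.9], 0.73, [0.51, 0.198, 0.045]), ([203.5, 277.3], 0.66, [0.767, -0.347, 0.045])]
base [([414.0, 188.0], 0.61, [0.511, 0.214, 0.0])]
rest [([268.3, 212.4], 0.59, [0.535, -0.19, 0.0])]
```

View pics/top1.png

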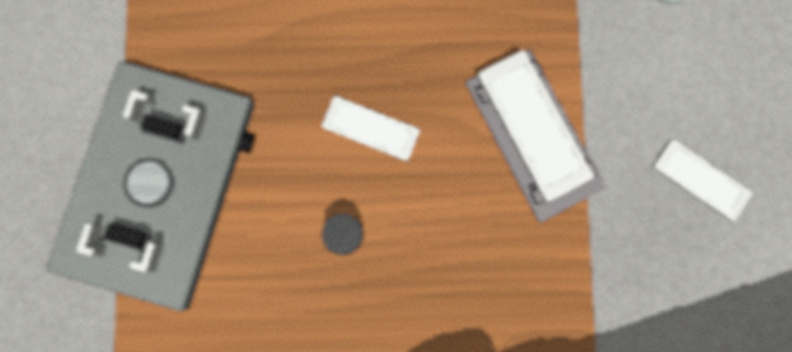

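View pics/scene1.png

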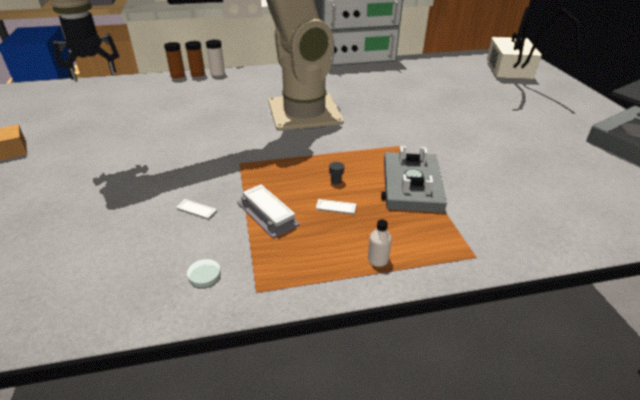

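The top view shows three white plates. The one on the rest at (382,220) is the largest, and the table ones at (308,218) and (459,240) are smaller look-alikes. So I take the one on the rest. The bay is at (207,243), bottle, eyepiece (298,266) and dish are off the path if I travel high.

```bash
cat >> h.py <<'E'
def rect(p,box,z,thr=150,sat=60):
    im=p["frame"]; m=np.zeros(im.shape[:2],np.uint8); l,t,r,b=box
    s=im[t:b,l:r].astype(int); m[t:b,l:r]=((s.min(2)>thr)&(np.ptp(s,axis=2)<sat))*255
    m=cv2.morphologyEx(m,cv2.MORPH_OPEN,np.ones((3,3),np.uint8))
    c=max(cv2.findContours(m,cv2.RETR_EXTERNAL,cv2.CHAIN_APPROX_NONE)[0],key=cv2.contourArea)[:,0]
    P=np.array([at(p,u,z)[:2] for u in c],np.float32); (x,y),(w,h),a=cv2.minAreaRect(P)
    if h>w: w,h,a=h,w,a+90
    return dict(xy=(round(x,4),round(y,4)),size=(round(w,4),round(h,4)),yaw=round((a+90)%180-90,1))
def toolmove(s,target,yawline):
    """target TCP xyz; yawline: world deg of wanted tool x line; -> shift in tool axes, turn about tool z (mod 180)"""
    from scipy.spatial.transform import Rotation as Ro
    q=s["orientation"]; R=Ro.from_quat([q[1],q[2],q[3],q[0]]).as_matrix()
    yaw=np.degrees(np.arctan2(R[1,0],R[0,0])); d=(yawline-yaw+90)%180-90
    return np.round(R.T@(np.array(target)-s["tcp_pos"]),4), "turn(tool z, rad)",round(-np.radians(d),3),"yaw",round(yaw,2),"axis",np.round(R[:,2],4)
E
python3 - <<'E'
from h import *
p=snap("top"); save(p,"cand.png",[340,170,425,265],6)
r=rect(p,(345,180,412,256),.042,170,40);print(r)
for b in((280,200,333,238),(435,222,485,260)): print(rect(p,b,.01,170,40))
print(p["frame"][216,383],p["frame"][250,375],proj(p,(r["xy"][0],r["xy"][1],.042)))
# bay ends: mid catch/brackets guess from crop
s=2.2;f=lambda u,v:at(p,(140+u/s,160+v/s),.075)
a,b=f(163,117),f(120,243);print(a,b,np.degrees(np.arctan2(*(b-a)[1::-1])))
print(toolmove(bot.get_state(),[*r["xy"],.25],r["yaw"]))
E
```

```text
{'xy': (0.5455, -0.196), 'size': (0.1517, 0.0563), 'yaw': 26.3}
{'xy': (0.5504, -0.0226), 'size': (0.0992, 0.0367), 'yaw': 67.3}
{'xy': (0.4881, -0.3757), 'size': (0.1038, 0.0416), 'yaw': 52.9}
[242 246 243] [188 127  79] [383.31730269 216.54098895]
[0.55595528 0.18338198 0.075     ] [0.43105966 0.22240117 0.075     ] 162.65044049514157
(array([ 0.4698, -0.2855,  0.0063]), 'turn(tool z, rad)', np.float64(-0.178), 'yaw', np.float64(16.09), 'axis', array([ 0.e+00, -1.e-04, -1.e+00]))
```

View pics/cand.png

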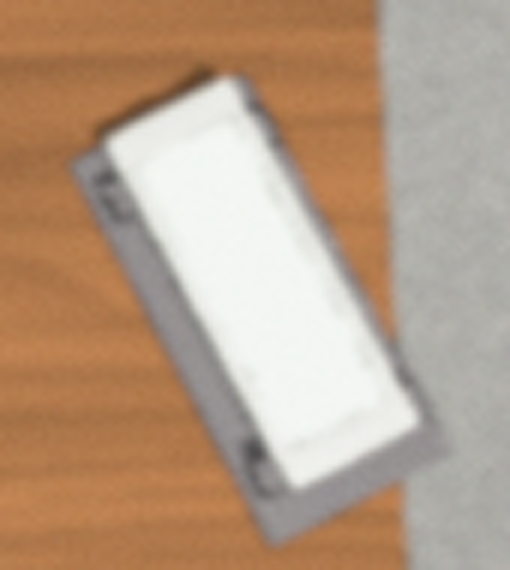

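The crop shows the white plate with its rim on the grey rest. It measures 152 x 56 mm at z = 42 mm, which matches the description, and the look-alikes are about 100 mm long. I'll go above it.

```bash
python3 -m inch '[{"translation":[0.034,-0.021,0],"turn":0},{"translation":[0.034,-0.021,0],"turn":0},{"translation":[0.034,-0.021,0],"turn":0},{"translation":[0.034,-0.021,0],"turn":0},{"translation":[0.034,-0.021,0],"turn":0},{"translation":[0.034,-0.021,0],"turn":0},{"translation":[0.034,-0.021,0],"turn":0},{"translation":[0.034,-0.021,0],"turn":0}]' 0 20
python3 -m inch '[{"translation":[0.034,-0.021,0],"turn":0},{"translation":[0.034,-0.021,0],"turn":0},{"translation":[0.034,-0.021,0],"turn":0},{"translation":[0.034,-0.021,0.01],"turn":0},{"translation":[0.03,-0.018,0.02],"turn":0},{"translation":[0.03,-0.018,0.02],"turn":0},{"translation":[0,0,0],"turn":-0.09},{"translation":[0,0,0],"turn":-0.088}]'
python3 - <<'E'
from h import *
p=snap("wrist"); save(p,"w1.png")
s=bot.get_state(); print(toolmove(s,[.5455,-.196,.1],26.3),s["tcp_pos"],s["force"])
print([(d["bbox"],d["score"]) for d in search_frame(p,"plate")],p["fovy"],p["cx"],p["cy"])
E
```

```text
time: 1.8
tcp_pos: [0.3889, -0.3624, 0.2566]
orientation: [0.0, 0.99, 0.14, 0.0]
force: [0.1, -0.1, 0.6]
grip_width: 0.0852
time: 2.6
tcp_pos: [0.5435, -0.1926, 0.2055]
orientation: [-0.001, 0.973, 0.23, -0.0]
force: [-0.7, 0.0, 0.7]
grip_width: 0.0853
(array([0.0009, 0.0033, 0.1059]), 'turn(tool z, rad)', np.float64(0.01), 'yaw', np.float64(26.87), 'axis', array([-7.e-04,  3.e-04, -1.e+00])) [ 0.54325845 -0.19349681  0.20585965] [ 0.38166616 -1.09282319  0.46895288]
[([138.8, 62.0, 214.6, 148.5], 0.88), ([480.8, 76.8, 537.3, 136.4], 0.56)] 65.70646984690485 315.4596995281196 195.2852505718247
```

View pics/w1.png

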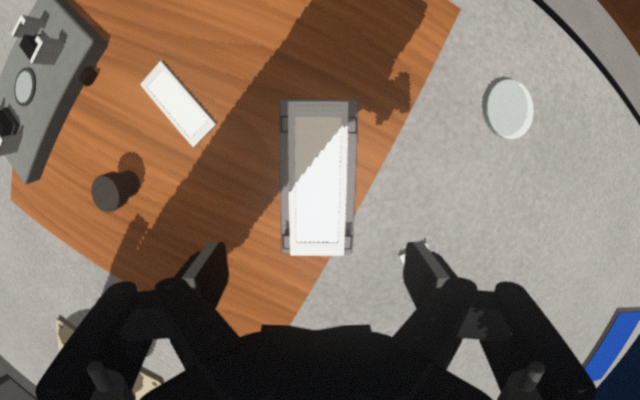

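The wrist view shows the plate on the rest, roughly columns 288–352 and rows 108–256, half in the arm's shadow. I'll enlarge it to read the corners.

Run:
```python
from h import *
p=snap("wrist"); save(p,"w1c.png",[270,85,370,270],3.2)
for z,c in((.042,[(-75,-27),(75,-27),(75,27),(-75,27)]),):
    R=np.radians(26.3)
    for x,y in c: print(np.round(proj(p,(.5455+(x*np.cos(R)-y*np.sin(R))/1000,-.196+(x*np.sin(R)+y*np.cos(R))/1000,z)),1))
```

```text
[345.2 256.4]
[349.5 103.7]
[289.4 103.4]
[292.  256.4]
```

View pics/w1c.png

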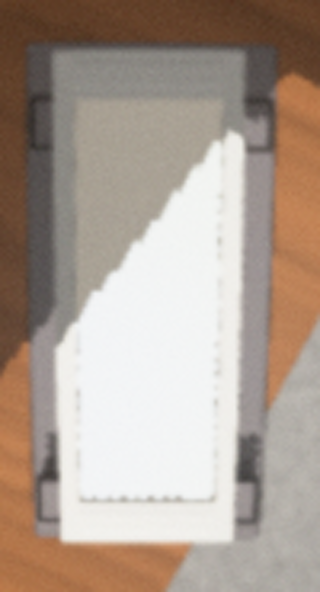

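Run:
```python
from h import *
p=snap("wrist")
P=np.array([at(p,u,.042)[:2] for u in((289.1,254.1),(343.4,254.1),(286.3,100.6),(346.9,100.6))])
c=P.mean(0);d=P[2:].mean(0)-P[:2].mean(0);print(P,c,np.linalg.norm(d),np.degrees(np.arctan2(d[1],d[0])))
s=bot.get_state();print(toolmove(s,[*c,.034],np.degrees(np.arctan2(d[1],d[0]))))
```

```text
[[ 0.4671522  -0.20134147]
 [ 0.49140897 -0.25069568]
 [ 0.6020428  -0.1354128 ]
 [ 0.62616424 -0.18427039]] [ 0.54669206 -0.19293008] 0.1501886043917612 26.143820593014958
(array([0.0039, 0.0003, 0.1724]), 'turn(tool z, rad)', np.float64(-0.001), 'yaw', np.float64(26.11), 'axis', array([ 2.e-04, -2.e-04, -1.e+00]))
```

```bash
python3 -m inch '[{"translation":[0.004,0,0.02],"turn":0},{"translation":[0,0,0.03],"turn":0},{"translation":[0,0,0.03],"turn":0},{"translation":[0,0,0.03],"turn":0},{"translation":[0,0,0.025],"turn":0},{"translation":[0,0,0.02],"turn":0},{"translation":[0,0,0.011],"turn":0},{"translation":[0,0,0],"turn":0}]' 0 20
python3 -m inch '[{"translation":[0,0,0],"turn":0},{"translation":[0,0,0],"turn":0},{"translation":[0,0,0],"turn":0},{"translation":[0,0,0],"turn":0},{"translation":[0,0,0],"turn":0}]' 78 20
python3 -m inch '[{"translation":[0,0,0],"turn":0},{"translation":[0,0,0],"turn":0},{"translation":[0,0,0],"turn":0},{"translation":[0,0,0],"turn":0},{"translation":[0,0,0],"turn":0}]' 115 20
```

```text
time: 3.6
tcp_pos: [0.5459, -0.1923, 0.0392]
orientation: [-0.001, 0.974, 0.227, -0.001]
force: [0.5, 0.1, 0.7]
grip_width: 0.0849
time: 4.1
tcp_pos: [0.5468, -0.1924, 0.0407]
orientation: [0.0, 0.974, 0.227, 0.0]
force: [-0.1, 0.2, 0.7]
grip_width: 0.0594
time: 4.6
tcp_pos: [0.5468, -0.1925, 0.0407]
orientation: [0.0, 0.974, 0.227, 0.0]
force: [-2.0, 0.0, 4.8]
grip_width: 0.0539
```

Held: the opening reads 53.9 mm. I'll lift gently and carry it to a hover beside the bay.

```bash
python3 -m inch '[{"translation":[0,0,-0.003],"turn":0},{"translation":[0,0,-0.008],"turn":0},{"translation":[0,0,-0.015],"turn":0},{"translation":[0,0,-0.025],"turn":0},{"translation":[0,0,-0.03],"turn":0},{"translation":[0,0,-0.035],"turn":0},{"translation":[0,0,-0.035],"turn":0},{"translation":[0,0,-0.02],"turn":0}]'
python3 -m inch '[{"translation":[0.004,-0.012,0],"turn":0},{"translation":[0.008,-0.024,0],"turn":0},{"translation":[0.01,-0.03,0],"turn":0},{"translation":[0.01,-0.03,0],"turn":0},{"translation":[0.01,-0.03,0],"turn":0},{"translation":[0.01,-0.03,0],"turn":0},{"translation":[0.01,-0.03,0],"turn":0},{"translation":[0.01,-0.03,0],"turn":0}]'
python3 -m inch '[{"translation":[0.01,-0.03,0],"turn":0},{"translation":[0.01,-0.03,0],"turn":0},{"translation":[0.01,-0.03,0],"turn":0},{"translation":[0.01,-0.03,0],"turn":0.06},{"translation":[0,-0.02,0],"turn":0.12},{"translation":[0,0,0],"turn":0.13},{"translation":[0,0,0],"turn":0.13},{"translation":[0,0,0],"turn":0.13}]'
python3 -m inch '[{"translation":[-0.01,0,0],"turn":0.12},{"translation":[-0.02,0,0],"turn":0.07},{"translation":[-0.02,0,0],"turn":0},{"translation":[-0.01,0,0],"turn":0},{"translation":[0,0,0],"turn":0}]'
python3 - <<'E'
from h import *
p=snap("wrist"); save(p,"w2.png",None,1.25); s=bot.get_state()
print(s["tcp_pos"],s["force"],toolmove(s,[.493,.203,.2],-17.35))
print([(d["uv"],d["score"],at(p,d["uv"],.045)) for d in place_of(p,"bay")])
E
```

```text
time: 5.4
tcp_pos: [0.5475, -0.1923, 0.2156]
orientation: [0.001, 0.974, 0.228, 0.002]
force: [1.1, -0.5, -3.7]
grip_width: 0.0535
time: 6.2
tcp_pos: [0.514, 0.0353, 0.2102]
orientation: [-0.0, 0.974, 0.228, -0.001]
force: [-0.1, -0.4, -3.8]
grip_width: 0.0539
time: 7.0
tcp_pos: [0.489, 0.1777, 0.2101]
orientation: [0.0, 0.998, -0.058, -0.001]
force: [-0.1, -0.2, -2.4]
grip_width: 0.0537
time: 7.5
tcp_pos: [0.431, 0.1922, 0.2108]
orientation: [0.001, 0.989, -0.149, -0.0]
force: [-0.3, -0.6, -3.6]
grip_width: 0.0535
[0.43210204 0.19162148 0.21103217] [-0.44162631 -0.7094973  -2.80108823] (array([ 0.0548, -0.0289,  0.011 ]), 'turn(tool z, rad)', np.float64(0.003), 'yaw', np.float64(-17.2), 'axis', array([ 3.e-04, -7.e-04, -1.e+00]))
[]
```

View pics/w2.png

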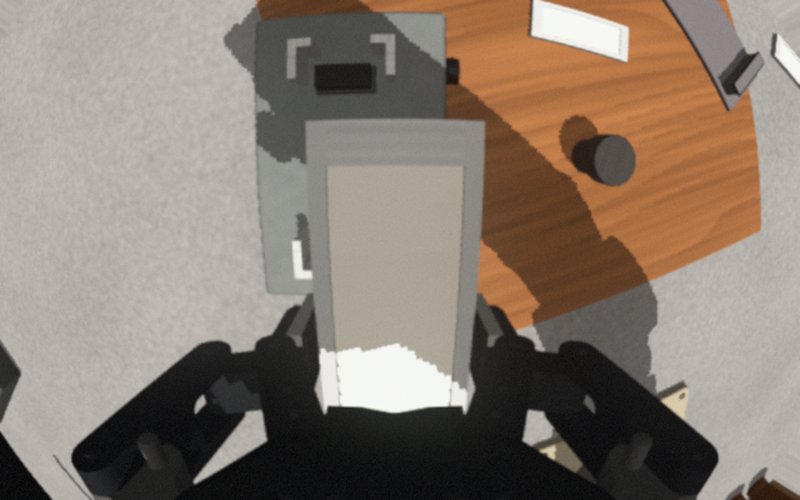

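The plate is held straight in the jaws, with its far corners at (306,121) and (485,121) in the 1.25x picture. It hides two of the brackets, so I'll slide aside to see the whole bay.

```bash
python3 -m inch '[{"translation":[0,0.015,0],"turn":0},{"translation":[0,0.025,0],"turn":0},{"translation":[0,0.02,0],"turn":0},{"translation":[0,0,0],"turn":0},{"translation":[0,0,0],"turn":0}]'
python3 - <<'E'
from h import *
p=snap("wrist"); np.save("w3.npy",p,allow_pickle=True); save(p,"w3.png",[130,0,400,250],3.0-.6); s=bot.get_state()
print(s["tcp_pos"],s["force"],toolmove(s,[.493,.203,.2],-17.35))
print([(d["uv"],d["score"],at(p,d["uv"],.045)) for d in place_of(p,"bay")])
E
```

```text
time: 8.1
tcp_pos: [0.4153, 0.134, 0.2113]
orientation: [-0.0, 0.989, -0.151, 0.0]
force: [0.2, 0.4, -2.6]
grip_width: 0.0537
[0.41519978 0.13456059 0.21134867] [ 0.03101469  0.77541854 -1.85946888] (array([ 0.054 , -0.0884,  0.0114]), 'turn(tool z, rad)', np.float64(0.001), 'yaw', np.float64(-17.27), 'axis', array([ 3.e-04,  4.e-04, -1.e+00]))
[([215.6, 125.9], 0.8, array([0.49812049, 0.20779647, 0.045     ]))]
```

View pics/w3.png

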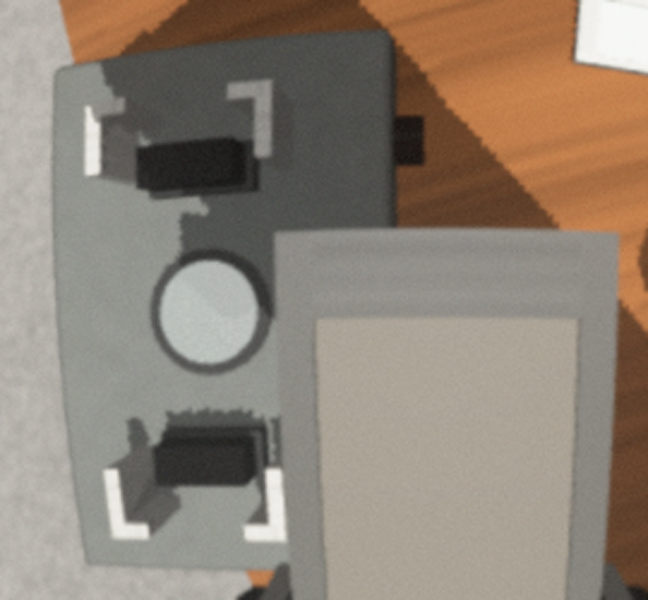

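```bash
cat > fit.py <<'E'
from h import *
from scipy.optimize import least_squares
p=np.load("w3.npy",allow_pickle=True).item()
c=lambda u,v:np.array([130+u/2.4,v/2.4])
obs=[((-84,36),c(112,541)),((-84,-36),c(286,541)),((84,-36),c(271,80)),((84,36),c(84,93))]
W=lambda q,x,y:(q[0]+(x*np.cos(q[2])-y*np.sin(q[2]))/1000,q[1]+(x*np.sin(q[2])+y*np.cos(q[2]))/1000,q[3])
def res(q,o=obs): return np.concatenate([(proj(p,W(q,*a))-b) for a,b in o]+[[(q[3]-.084)/.003]])
for o in(obs,obs[:3]):
    r=least_squares(res,[.493,.203,-.3,.084],kwargs=dict(o=o),x_scale=[.01,.01,.01,.01]);q=r.x;print(np.round(q,4),np.degrees(q[2]),np.round(r.fun,2))
print("disc",at(p,c(211,311),q[3]-.037))
P=[at(p,c(*u),.2126)[:2] for u in((275,232),(618,232))];m=(P[0]+P[1])/2;d=P[1]-P[0]
print("plate width",np.linalg.norm(d),"perp yaw",np.degrees(np.arctan2(d[0],-d[1])))
t=np.array([.4152,.1346]);y=np.radians(-17.27);print("rel tcp along",(m-t)@[np.cos(y),np.sin(y)],"tool y",(m-t)@[np.sin(y),-np.cos(y)])
E
python3 fit.py
```

```text
[ 0.4949  0.2095 -0.3008  0.0772] -17.236279147656028 [-0.84 -0.46  0.1   1.15  0.69 -2.44 -0.05  1.99 -2.28]
[ 0.4942  0.2103 -0.2962  0.0757] -16.96866113555077 [-0.27 -0.01  0.24  1.26 -0.12 -1.15 -2.78]
disc [0.49433    0.20882217 0.03867319]
plate width 0.05372799324087647 perp yaw -17.256762941057488
rel tcp along 0.07450363906862148 tool y -0.0003946495178581422
```

```bash
python3 -m inch '[{"translation":[0,-0.015,0],"turn":0},{"translation":[0,-0.03,0.01],"turn":0},{"translation":[0,-0.03,0.01],"turn":0},{"translation":[0,-0.03,0.01],"turn":0},{"translation":[0,-0.03,0.01],"turn":0},{"translation":[0,-0.015,0],"turn":0},{"translation":[0,0,0],"turn":0},{"translation":[0,0,0],"turn":0}]'
python3 - <<'E'
from h import *
p=snap("wrist"); np.save("w4.npy",p,allow_pickle=True); s=bot.get_state()
q=(.4945,.2098,-.3,.077);W=lambda x,y:(q[0]+(x*np.cos(q[2])-y*np.sin(q[2]))/1000,q[1]+(x*np.sin(q[2])+y*np.cos(q[2]))/1000,q[3])
print([np.round(proj(p,W(x,y)),0) for x,y in((-84,36),(-84,-36),(84,-36),(84,36))])
print(s["tcp_pos"],s["force"],-np.array(p["view"])[:3,:3].T@np.array(p["view"])[:3,3]); save(p,"w4.png",[280,0,540,250],2.4)
E
```

```text
time: 9.0
tcp_pos: [0.4587, 0.2785, 0.171]
orientation: [0.0, 0.989, -0.149, -0.0]
force: [-0.2, -0.9, -3.0]
grip_width: 0.0534
[array([342., 245.]), array([433., 243.]), array([444.,  22.]), array([345.,  12.])]
[0.45903934 0.2775322  0.17112822] [-1.06721958 -0.65116472 -3.83302731] [0.52418446 0.25984208 0.2884277 ]
```

View pics/w4.png

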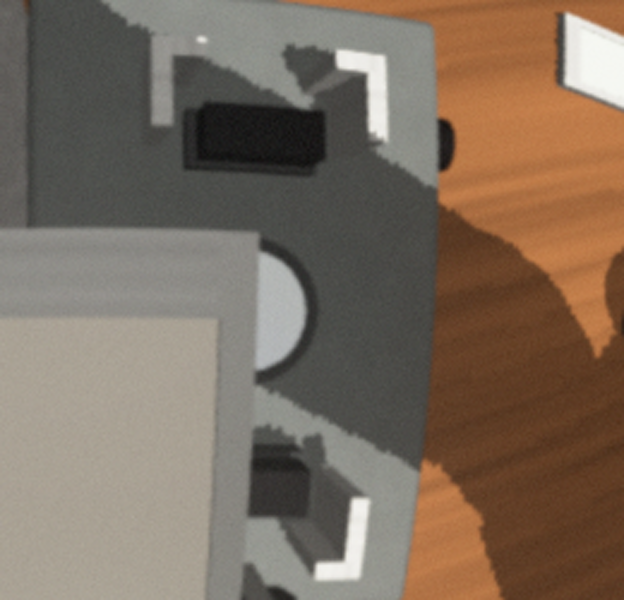

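```bash
cat > fit2.py <<'E'
from h import *
from scipy.optimize import least_squares
A=np.load("w3.npy",allow_pickle=True).item();B=np.load("w4.npy",allow_pickle=True).item()
ca=lambda u,v:np.array([130+u/2.4,v/2.4]);cb=lambda u,v:np.array([280+u/2.4,v/2.4])
obs=[(A,(-84,36),ca(108,541)),(A,(-84,-36),ca(286,541)),(A,(84,-36),ca(271,80)),
(B,(84,36),cb(152,36)),(B,(84,-36),cb(386,55)),(B,(-84,-36),cb(360,579))]
W=lambda q,x,y:(q[0]+(x*np.cos(q[2])-y*np.sin(q[2]))/1000,q[1]+(x*np.sin(q[2])+y*np.cos(q[2]))/1000,q[3])
def go(o,w):
    res=lambda q:np.concatenate([(proj(p,W(q,*a))-b) for p,a,b in o]+[[(q[3]-.084)/w]])
    r=least_squares(res,[.494,.205,-.3,.08],x_scale=[.01]*4);print(np.round(r.x,4),np.degrees(r.x[2]).round(2),np.round(r.fun,2));return r.x
q=go(obs,.02);go(obs[:3],.003);go(obs[3:],.003)
P=[at(B,cb(*u),.1725)[:2] for u in((258,232),)];y=np.radians(-17.25)
d=P[0]-[.45904,.27753];print("plate corner rel",d@[np.cos(y),np.sin(y)],d@[np.sin(y),-np.cos(y)])
c=np.array([q[0]-.0005*np.cos(y)*-1,q[1]])
print(toolmove(bot.get_state(),[q[0],q[1],.17],np.degrees(q[2])))
E
python3 fit2.py
```

```text
[ 0.4944  0.2111 -0.2983  0.0737] -17.09 [ 1.3  -0.81 -0.39  0.58 -0.32 -0.42 -0.26 -0.6   0.04  0.45 -0.13  0.61
 -0.51]
[ 0.4944  0.2105 -0.3003  0.0763] -17.21 [ 0.58 -0.1  -0.5   1.5  -0.11 -1.35 -2.57]
[ 0.4944  0.2111 -0.2959  0.0746] -16.95 [-0.47 -0.83  0.2   0.04  0.45  0.96 -3.14]
plate corner rel 0.0737295535019839 0.024736070672142414
(array([0.0535, 0.053 , 0.0011]), 'turn(tool z, rad)', np.float64(-0.002), 'yaw', np.float64(-17.23), 'axis', array([-2.e-04, -4.e-04, -1.e+00]))
```

Both views agree: bay at (0.4944, 0.2110), yaw −17.1°, bracket tops at about 0.074. I'll move over it and then down to just above the brackets.

```bash
python3 -m inch '[{"translation":[0.014,0.013,0],"turn":0},{"translation":[0.02,0.02,0.005],"turn":0},{"translation":[0.014,0.014,0.015],"turn":0},{"translation":[0.006,0.006,0.02],"turn":0},{"translation":[0,0,0.02],"turn":0},{"translation":[0,0,0.01],"turn":0},{"translation":[0,0,0],"turn":0},{"translation":[0,0,0],"turn":0}]'
python3 - <<'E'
from h import *
p=snap("wrist"); save(p,"w5.png",None,1.25)
S=[]
for i in range(3): snap("top"); S.append(bot.get_state()); print(S[-1]["tcp_pos"],S[-1]["force"])
p=snap("top"); save(p,"top5.png",[150,180,270,310],5)
print(toolmove(S[-1],[.4944,.2110,.09],-17.1))
E
```

```text
time: 9.85
tcp_pos: [0.4953, 0.2109, 0.1021]
orientation: [-0.0, 0.989, -0.15, 0.0]
force: [0.5, 0.9, -4.8]
grip_width: 0.0535
[0.49557462 0.21118684 0.10245488] [ 0.26628858  0.16389521 -2.57785805]
[0.49552357 0.21120088 0.10237031] [-0.18551036 -0.35654264 -3.22250141]
[0.49543349 0.21117931 0.10220529] [ 0.48279989 -0.13382879 -4.25710459]
(array([-0.0009,  0.0005,  0.0122]), 'turn(tool z, rad)', np.float64(-0.003), 'yaw', np.float64(-17.25), 'axis', array([ 1.5e-03,  4.0e-04, -1.0e+00]))
```

View pics/w5.png

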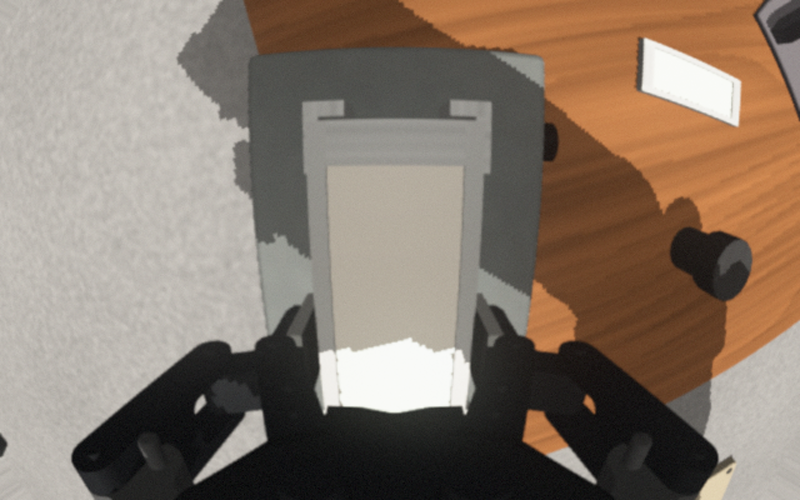

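The view shows the plate centred between the far brackets: bracket outer edges at columns 303 and 491, plate edges at 307 and 484. I'll descend gently, feeling for contact.

```bash
python3 -m inch '[{"translation":[-0.0005,0.0005,0.003],"turn":0},{"translation":[0,0,0.004],"turn":0},{"translation":[0,0,0.003],"turn":0},{"translation":[0,0,0.002],"turn":0},{"translation":[0,0,0.002],"turn":0},{"translation":[0,0,0],"turn":0}]'
python3 -m inch '[{"translation":[0,0,0.0015],"turn":0},{"translation":[0,0,0.0015],"turn":0},{"translation":[0,0,0.001],"turn":0}]'
python3 -m inch '[{"translation":[0,0,0.0015],"turn":0},{"translation":[0,0,0.0015],"turn":0},{"translation":[0,0,0.001],"turn":0}]'
```

```text
time: 10.7
tcp_pos: [0.4942, 0.2104, 0.0869]
orientation: [0.0, 0.989, -0.15, -0.0]
force: [-0.2, -0.3, -2.8]
grip_width: 0.0536
time: 11.0
tcp_pos: [0.4944, 0.2105, 0.0832]
orientation: [0.0, 0.989, -0.15, 0.0]
force: [0.2, 0.4, -3.6]
grip_width: 0.0537
time: 11.3
tcp_pos: [0.4944, 0.2105, 0.0791]
orientation: [0.0, 0.989, -0.15, -0.0]
force: [-0.1, -0.7, -3.1]
grip_width: 0.0538
```

```bash
python3 -m inch '[{"translation":[0,0,0.001],"turn":0},{"translation":[0,0,0.001],"turn":0},{"translation":[0,0,0.001],"turn":0}]'
python3 -m inch '[{"translation":[0,0,0.001],"turn":0},{"translation":[0,0,0.001],"turn":0},{"translation":[0,0,0.001],"turn":0}]'
```

```text
time: 11.6
tcp_pos: [0.4944, 0.2105, 0.0762]
orientation: [0.0, 0.989, -0.15, 0.0]
force: [-0.3, -0.3, -2.5]
grip_width: 0.0535
time: 11.9
tcp_pos: [0.4944, 0.2105, 0.0733]
orientation: [0.0, 0.989, -0.15, 0.0]
force: [-2.6, -0.4, 2.0]
grip_width: 0.0541
```

```bash
python3 -m inch '[{"translation":[0,0,0.0003],"turn":0},{"translation":[0,0,0],"turn":0}]'
python3 -m inch '[{"translation":[0,0,0.0003],"turn":0},{"translation":[0,0,0],"turn":0}]'
python3 - <<'E'
from h import *
p=snap("wrist"); save(p,"w6.png",[200,40,440,310],2.2);print(bot.get_state()["force"],bot.get_state()["torque"])
p=snap("scene"); save(p,"s6.png",[370,130,460,225],6)
E
```

```text
time: 12.1
tcp_pos: [0.4944, 0.2106, 0.0732]
orientation: [0.0, 0.989, -0.15, 0.0]
force: [-3.1, -0.4, 1.0]
grip_width: 0.0534
time: 12.3
tcp_pos: [0.4944, 0.2106, 0.073]
orientation: [0.0, 0.989, -0.15, 0.0]
force: [-3.4, -1.1, 5.0]
grip_width: 0.0538
[-4.54819374 -1.20674369  5.84732133] [-0.39617508  0.65444195 -0.07674728]
```

View pics/w6.png

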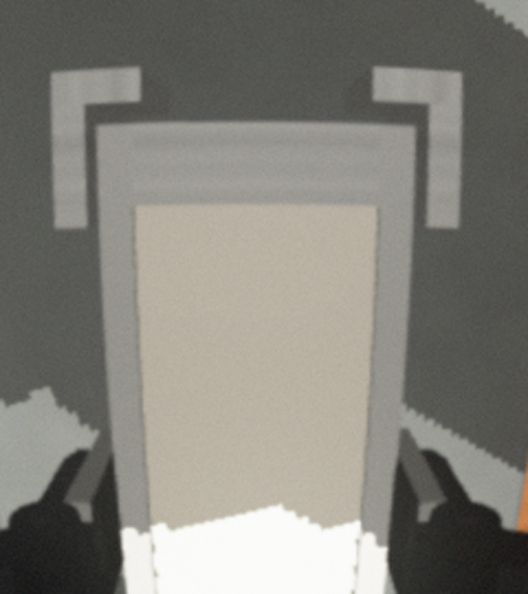

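The plate is inside the brackets with 2–3 mm gaps on each side at the far end, and contact has been felt first at the near catch. I'll ease down a little more before letting go.

```bash
python3 -m inch '[{"translation":[0,0,0.0003],"turn":0},{"translation":[0,0,0],"turn":0}]'
python3 -m inch '[{"translation":[0,0,0.0003],"turn":0},{"translation":[0,0,0],"turn":0}]'
python3 -c "
from h import *
s=bot.get_state();print(s['force'],s['torque'],s['tcp_pos'])"
```

```text
time: 12.6
tcp_pos: [0.4944, 0.2106, 0.073]
orientation: [0.0, 0.989, -0.15, 0.0]
force: [-5.7, -0.8, 8.4]
grip_width: 0.0534
time: 12.8
tcp_pos: [0.4944, 0.2106, 0.0729]
orientation: [0.0, 0.989, -0.15, 0.0]
force: [-6.4, -1.5, 10.9]
grip_width: 0.0539
[-6.37479151 -1.49733899 10.93586279] [-0.58759869  1.10285583 -0.13241673] [0.49440351 0.21059325 0.07289963]
```

View pics/s6.png

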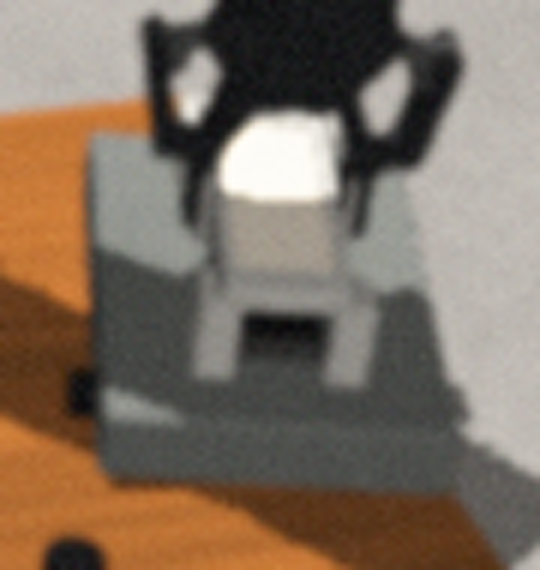

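The load is now shared and stiff at about 14 N, counting the weight, so the plate is lying on the catches. I'll relieve most of the load and open.

```bash
python3 -m inch '[{"translation":[0,0,-0.0005],"turn":0},{"translation":[0,0,-0.0003],"turn":0},{"translation":[0,0,0],"turn":0}]'
python3 -m inch '[{"translation":[0,0,0],"turn":0},{"translation":[0,0,0],"turn":0},{"translation":[0,0,0],"turn":0},{"translation":[0,0,0],"turn":0}]' 60 20
python3 - <<'E'
from h import *
p=snap("wrist"); save(p,"w7.png",[200,40,440,310],2.2);print(bot.get_state()["force"],bot.get_state()["tcp_pos"])
E
```

```text
time: 13.1
tcp_pos: [0.4944, 0.2105, 0.073]
orientation: [0.0, 0.989, -0.15, 0.0]
force: [-3.4, -0.6, 3.2]
grip_width: 0.0534
time: 13.5
tcp_pos: [0.4945, 0.2105, 0.0729]
orientation: [-0.0, 0.989, -0.15, 0.0]
force: [0.5, -0.5, 0.1]
grip_width: 0.0654
[-0.0172663   0.17669285 -1.21437225] [0.4944675  0.21051827 0.07287534]
```

View pics/w7.png

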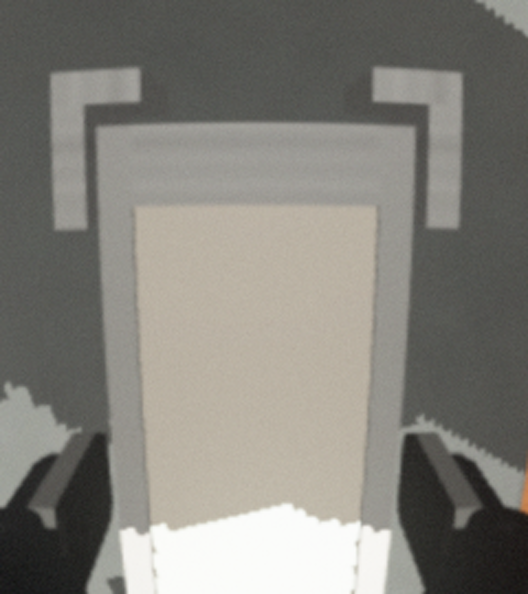

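Let go; the plate lies on the catches inside all the visible brackets. I'll rise, shut the fingers and go over the far end.

```bash
python3 -m inch '[{"translation":[0,0,-0.003],"turn":0},{"translation":[0,0,-0.007],"turn":0},{"translation":[0,0,-0.015],"turn":0},{"translation":[0,0,-0.02],"turn":0},{"translation":[0,0,-0.015],"turn":0},{"translation":[0,0,0],"turn":0}]'
python3 -m inch '[{"translation":[0.018,0,0],"turn":0},{"translation":[0.02,0,0],"turn":0},{"translation":[0.02,0,0],"turn":0},{"translation":[0,0,0],"turn":0},{"translation":[0,0,0],"turn":0},{"translation":[0,0,0],"turn":0},{"translation":[0,0,0],"turn":0},{"translation":[0,0,0],"turn":0}]' 255 20
python3 - <<'E'
from h import *
p=snap("wrist");s=bot.get_state();y=np.radians(-17.15)
for z in(.07,):
  for e in(58,): print(toolmove(s,[.4944+e/1000*np.cos(y),.211+e/1000*np.sin(y),.105],-17.15),s["grip_width"],s["force"])
E
```

```text
time: 14.15
tcp_pos: [0.4958, 0.2112, 0.1359]
orientation: [-0.001, 0.989, -0.15, 0.002]
force: [0.2, 1.3, 0.6]
grip_width: 0.0651
time: 14.95
tcp_pos: [0.5494, 0.1936, 0.133]
orientation: [0.0, 0.989, -0.15, 0.0]
force: [-0.0, 0.2, 0.6]
grip_width: 0.0002
(array([ 0.0002, -0.0004,  0.028 ]), 'turn(tool z, rad)', np.float64(-0.001), 'yaw', np.float64(-17.23), 'axis', array([ 2.e-04, -1.e-04, -1.e+00])) -1.3783287159615519e-05 [-0.67078327  0.09064359  0.42763922]
```

```bash
python3 -m inch '[{"translation":[0,0,0.007],"turn":0},{"translation":[0,0,0.008],"turn":0},{"translation":[0,0,0.007],"turn":0},{"translation":[0,0,0.004],"turn":0},{"translation":[0,0,0.001],"turn":0},{"translation":[0,0,0],"turn":0}]'
for i in 1; do python3 -m inch '[{"translation":[0,0,0.0007],"turn":0},{"translation":[0,0,0.0007],"turn":0},{"translation":[0,0,0.0006],"turn":0}]'; done
python3 -m inch '[{"translation":[0,0,0.0005],"turn":0},{"translation":[0,0,0.0005],"turn":0},{"translation":[0,0,0.0005],"turn":0}]'
```

```text
time: 15.6
tcp_pos: [0.5497, 0.1933, 0.1057]
orientation: [0.0, 0.989, -0.15, -0.0]
force: [-0.0, 0.3, -0.4]
grip_width: -0.0003
time: 15.9
tcp_pos: [0.5499, 0.1933, 0.104]
orientation: [-0.0, 0.989, -0.15, 0.0]
force: [-0.7, 0.5, -0.7]
grip_width: -0.0002
time: 16.2
tcp_pos: [0.5498, 0.1933, 0.1024]
orientation: [0.0, 0.989, -0.15, 0.0]
force: [-0.4, -0.3, 0.3]
grip_width: -0.0001
```

```bash
python3 -m inch '[{"translation":[0,0,0.0005],"turn":0},{"translation":[0,0,0.0005],"turn":0},{"translation":[0,0,0.0005],"turn":0},{"translation":[0,0,0.0005],"turn":0}]'
python3 -m inch '[{"translation":[0,0,0.0004],"turn":0},{"translation":[0,0,0.0004],"turn":0},{"translation":[0,0,0.0004],"turn":0}]'
python3 -m inch '[{"translation":[0,0,0.0004],"turn":0},{"translation":[0,0,0.0004],"turn":0},{"translation":[0,0,0.0004],"turn":0}]'
```

```text
time: 16.6
tcp_pos: [0.5498, 0.1933, 0.1004]
orientation: [0.0, 0.989, -0.15, 0.0]
force: [0.2, 0.7, 3.0]
grip_width: 0.0003
time: 16.9
tcp_pos: [0.5499, 0.1933, 0.1]
orientation: [0.0, 0.989, -0.15, 0.0]
force: [-3.4, -1.8, 8.9]
grip_width: 0.0
time: 17.2
tcp_pos: [0.5499, 0.1933, 0.099]
orientation: [0.0, 0.989, -0.15, 0.0]
force: [-3.4, -1.5, 10.6]
grip_width: -0.0003
```

Contact came at 0.100 and the catch is yielding at about 10 N. I'll keep creeping.

```bash
R='' ; python3 -m inch '[{"translation":[0,0,0.0004],"turn":0},{"translation":[0,0,0.0004],"turn":0},{"translation":[0,0,0.0004],"turn":0}]'
python3 -m inch '[{"translation":[0,0,0.0004],"turn":0},{"translation":[0,0,0.0004],"turn":0},{"translation":[0,0,0.0004],"turn":0}]'
python3 -m inch '[{"translation":[0,0,0.0004],"turn":0},{"translation":[0,0,0.0004],"turn":0}]'
```

```text
time: 17.5
tcp_pos: [0.5501, 0.1933, 0.0979]
orientation: [0.0, 0.989, -0.15, 0.0]
force: [-4.7, -1.5, 11.6]
grip_width: -0.0001
time: 17.8
tcp_pos: [0.5502, 0.1933, 0.0969]
orientation: [0.0, 0.989, -0.15, 0.001]
force: [-3.5, -2.6, 11.7]
grip_width: 0.0001
time: 18.0
tcp_pos: [0.5503, 0.1933, 0.0961]
orientation: [0.0, 0.989, -0.15, 0.001]
force: [-3.8, -2.8, 13.0]
grip_width: -0.0001
```

```bash
python3 -m inch '[{"translation":[0,0,0.0004],"turn":0},{"translation":[0,0,0.0004],"turn":0}]'
python3 -m inch '[{"translation":[0,0,0.0004],"turn":0},{"translation":[0,0,0.0004],"turn":0}]'
python3 -m inch '[{"translation":[0,0,0.0004],"turn":0},{"translation":[0,0,0.0004],"turn":0}]'
```

```text
time: 18.2
tcp_pos: [0.5503, 0.1932, 0.0954]
orientation: [-0.0, 0.989, -0.15, 0.001]
force: [-3.4, -3.4, 12.7]
grip_width: -0.0002
time: 18.4
tcp_pos: [0.5504, 0.1932, 0.0947]
orientation: [-0.0, 0.989, -0.15, 0.001]
force: [-3.9, -2.4, 13.0]
grip_width: 0.0001
time: 18.6
tcp_pos: [0.5505, 0.1932, 0.0939]
orientation: [-0.0, 0.989, -0.15, 0.001]
force: [-2.4, -3.1, 13.6]
grip_width: -0.0001
```

```bash
python3 -m inch '[{"translation":[0,0,0.0004],"turn":0},{"translation":[0,0,0.0004],"turn":0}]'
python3 -m inch '[{"translation":[0,0,0.0003],"turn":0},{"translation":[0,0,0.0003],"turn":0}]'
```

```text
time: 18.8
tcp_pos: [0.5506, 0.1932, 0.0932]
orientation: [-0.0, 0.989, -0.15, 0.001]
force: [-4.6, -2.6, 17.1]
grip_width: 0.0
time: 19.0
tcp_pos: [0.5507, 0.1933, 0.0931]
orientation: [-0.0, 0.989, -0.15, 0.001]
force: [-5.3, -3.5, 20.9]
grip_width: -0.0
```

```bash
python3 -m inch '[{"translation":[0,0,0.0001],"turn":0},{"translation":[0,0,0],"turn":0},{"translation":[0,0,0],"turn":0},{"translation":[0,0,0],"turn":0}]'
```

```text
time: 19.4
tcp_pos: [0.5507, 0.1932, 0.0932]
orientation: [-0.0, 0.989, -0.15, 0.001]
force: [-5.6, -3.5, 19.8]
grip_width: -0.0004
```

It held 20 N without yielding, so the far catch is at its stop with TCP z = 0.0931. Next is the near end.

```bash
python3 -m inch '[{"translation":[0,0,-0.001],"turn":0},{"translation":[0,0,-0.003],"turn":0},{"translation":[0,0,-0.01],"turn":0},{"translation":[0,0,-0.016],"turn":0},{"translation":[-0.01,0,-0.002],"turn":0},{"translation":[-0.026,0,0],"turn":0},{"translation":[-0.03,0,0],"turn":0},{"translation":[-0.028,0,0],"turn":0}]'
python3 -m inch '[{"translation":[-0.018,0,0],"turn":0},{"translation":[-0.003,0,0],"turn":0},{"translation":[0,0,0],"turn":0},{"translation":[0,0,0],"turn":0}]'
python3 - <<'E'
from h import *
p=snap("wrist");s=bot.get_state();y=np.radians(-17.15);e=-.058
print(toolmove(s,[.4944+e*np.cos(y),.211+e*np.sin(y),.105],-17.15),s["tcp_pos"],s["force"])
E
```

```text
time: 20.2
tcp_pos: [0.4582, 0.2218, 0.123]
orientation: [-0.0, 0.989, -0.15, 0.0]
force: [0.1, 1.0, -1.0]
grip_width: -0.0003
time: 20.6
tcp_pos: [0.4407, 0.2271, 0.1231]
orientation: [-0.0, 0.989, -0.15, 0.0]
force: [0.3, -0.3, 0.4]
grip_width: -0.0003
(array([-0.002 , -0.0005,  0.018 ]), 'turn(tool z, rad)', np.float64(-0.003), 'yaw', np.float64(-17.32), 'axis', array([ 4.e-04,  0.e+00, -1.e+00])) [0.44074789 0.22699929 0.1229884 ] [ 0.55638977 -0.24207771  0.46130489]
```

```bash
python3 -m inch '[{"translation":[-0.002,-0.0005,0.005],"turn":0},{"translation":[0,0,0.007],"turn":0},{"translation":[0,0,0.004],"turn":0},{"translation":[0,0,0.001],"turn":0},{"translation":[0,0,0.0005],"turn":0},{"translation":[0,0,0],"turn":0}]'
python3 -m inch '[{"translation":[0,0,0.0006],"turn":0},{"translation":[0,0,0.0006],"turn":0},{"translation":[0,0,0.0006],"turn":0}]'
python3 -m inch '[{"translation":[0,0,0.0005],"turn":0},{"translation":[0,0,0.0005],"turn":0},{"translation":[0,0,0.0005],"turn":0}]'
python3 -m inch '[{"translation":[0,0,0.0005],"turn":0},{"translation":[0,0,0.0005],"turn":0},{"translation":[0,0,0.0005],"turn":0}]'
```

```text
time: 21.25
tcp_pos: [0.4382, 0.2285, 0.1054]
orientation: [0.0, 0.989, -0.15, 0.0]
force: [0.5, -0.1, 0.0]
grip_width: 0.0002
time: 21.55
tcp_pos: [0.4383, 0.2285, 0.1037]
orientation: [-0.0, 0.989, -0.15, 0.0]
force: [0.1, 0.3, -0.3]
grip_width: -0.0001
time: 21.85
tcp_pos: [0.4382, 0.2285, 0.102]
orientation: [0.0, 0.989, -0.15, 0.0]
force: [0.5, 0.1, -1.0]
grip_width: 0.0002
time: 22.15
tcp_pos: [0.4382, 0.2285, 0.1005]
orientation: [0.0, 0.989, -0.15, 0.0]
force: [0.9, 0.4, 0.6]
grip_width: -0.0
```

```bash
python3 -m inch '[{"translation":[0,0,0.0004],"turn":0},{"translation":[0,0,0.0004],"turn":0},{"translation":[0,0,0.0004],"turn":0}]'
python3 -m inch '[{"translation":[0,0,0.0004],"turn":0},{"translation":[0,0,0.0004],"turn":0},{"translation":[0,0,0.0004],"turn":0}]'
python3 -m inch '[{"translation":[0,0,0.0004],"turn":0},{"translation":[0,0,0.0004],"turn":0},{"translation":[0,0,0.0004],"turn":0}]'
```

```text
time: 22.45
tcp_pos: [0.4382, 0.2285, 0.0994]
orientation: [0.0, 0.989, -0.15, 0.0]
force: [0.2, 1.0, 0.4]
grip_width: -0.0
time: 22.75
tcp_pos: [0.4382, 0.2286, 0.0987]
orientation: [0.0, 0.989, -0.15, 0.0]
force: [-3.2, -1.5, 7.8]
grip_width: -0.0001
time: 23.05
tcp_pos: [0.4382, 0.2287, 0.0977]
orientation: [0.0, 0.989, -0.15, 0.0]
force: [-4.5, -2.1, 10.9]
grip_width: -0.0001
```

```bash
python3 -m inch '[{"translation":[0,0,0.0004],"turn":0},{"translation":[0,0,0.0004],"turn":0},{"translation":[0,0,0.0004],"turn":0}]'
python3 -m inch '[{"translation":[0,0,0.0004],"turn":0},{"translation":[0,0,0.0004],"turn":0}]'
python3 -m inch '[{"translation":[0,0,0.0004],"turn":0},{"translation":[0,0,0.0004],"turn":0}]'
```

```text
time: 23.35
tcp_pos: [0.4381, 0.2287, 0.0965]
orientation: [0.0, 0.989, -0.15, 0.0]
force: [-3.6, -1.8, 10.1]
grip_width: -0.0001
time: 23.55
tcp_pos: [0.438, 0.2287, 0.0956]
orientation: [0.0, 0.989, -0.15, -0.0]
force: [-4.0, -2.3, 10.5]
grip_width: -0.0002
time: 23.75
tcp_pos: [0.4379, 0.2287, 0.0948]
orientation: [0.0, 0.989, -0.15, -0.0]
force: [-5.2, -1.8, 10.6]
grip_width: -0.0002
```

```bash
python3 -m inch '[{"translation":[0,0,0.0004],"turn":0},{"translation":[0,0,0.0004],"turn":0}]'
python3 -m inch '[{"translation":[0,0,0.0004],"turn":0},{"translation":[0,0,0.0004],"turn":0}]'
```

```text
time: 23.95
tcp_pos: [0.4378, 0.2287, 0.094]
orientation: [0.0, 0.989, -0.15, -0.0]
force: [-4.6, -2.1, 11.2]
grip_width: -0.0003
time: 24.15
tcp_pos: [0.4377, 0.2287, 0.0932]
orientation: [0.0, 0.989, -0.15, -0.0]
force: [-5.8, -1.7, 11.0]
grip_width: -0.0001
```

```bash
python3 -m inch '[{"translation":[0,0,0.0003],"turn":0},{"translation":[0,0,0.0003],"turn":0}]'
python3 -m inch '[{"translation":[0,0,0.0003],"turn":0},{"translation":[0,0,0.0003],"turn":0}]'
```

```text
time: 24.35
tcp_pos: [0.4378, 0.2287, 0.0928]
orientation: [0.0, 0.989, -0.15, -0.0]
force: [-7.7, -2.1, 17.4]
grip_width: -0.0
time: 24.55
tcp_pos: [0.4378, 0.2288, 0.0927]
orientation: [0.0, 0.989, -0.15, -0.0]
force: [-10.6, -2.9, 24.4]
grip_width: 0.0001
```

```bash
python3 -m inch '[{"translation":[0,0,-0.0003],"turn":0},{"translation":[0,0,0],"turn":0},{"translation":[0,0,0],"turn":0},{"translation":[0,0,0],"turn":0}]'
python3 -m inch '[{"translation":[0,0,-0.001],"turn":0},{"translation":[0,0,-0.003],"turn":0},{"translation":[0,0,-0.01],"turn":0},{"translation":[0.002,0,-0.01],"turn":0},{"translation":[0.02,0,0],"turn":0},{"translation":[0.03,0,0],"turn":0},{"translation":[0.03,0,0],"turn":0},{"translation":[0.03,0,0],"turn":0}]'
python3 -m inch '[{"translation":[0.004,0,0.003],"turn":0},{"translation":[0,0,0.007],"turn":0},{"translation":[0,0,0.007],"turn":0},{"translation":[0,0,0.003],"turn":0},{"translation":[0,0,0],"turn":0},{"translation":[0,0,0],"turn":0}]'
```

```text
time: 24.95
tcp_pos: [0.4378, 0.2288, 0.0928]
orientation: [0.0, 0.989, -0.15, -0.0]
force: [-8.5, -3.1, 18.0]
grip_width: -0.0002
time: 25.75
tcp_pos: [0.5467, 0.1947, 0.1167]
orientation: [-0.0, 0.989, -0.15, 0.001]
force: [0.1, 0.2, 0.2]
grip_width: 0.0001
time: 26.35
tcp_pos: [0.5486, 0.1944, 0.0959]
orientation: [0.0, 0.989, -0.15, 0.0]
force: [0.8, 0.5, 0.3]
grip_width: -0.0001
```

The near catch held 18 N without moving, so it is home. I'll re-check the far end now that the plate is level.

```bash
python3 -m inch '[{"translation":[0,0,0.0005],"turn":0},{"translation":[0,0,0.0005],"turn":0},{"translation":[0,0,0.0005],"turn":0},{"translation":[0,0,0.0005],"turn":0},{"translation":[0,0,0.0003],"turn":0}]'
python3 -m inch '[{"translation":[0,0,0.0004],"turn":0},{"translation":[0,0,0.0004],"turn":0},{"translation":[0,0,0.0004],"turn":0}]'
```

```text
time: 26.85
tcp_pos: [0.5489, 0.194, 0.0933]
orientation: [0.0, 0.989, -0.15, -0.0]
force: [0.2, 0.4, 0.1]
grip_width: 0.0001
time: 27.15
tcp_pos: [0.549, 0.1941, 0.0929]
orientation: [0.0, 0.989, -0.15, 0.0]
force: [-3.8, -1.2, 11.0]
grip_width: 0.0
```

```bash
python3 -m inch '[{"translation":[0,0,0.0003],"turn":0},{"translation":[0,0,0.0003],"turn":0},{"translation":[0,0,0],"turn":0},{"translation":[0,0,0],"turn":0}]'
```

```text
time: 27.55
tcp_pos: [0.5491, 0.1941, 0.0929]
orientation: [0.0, 0.989, -0.15, 0.0]
force: [-5.9, -3.2, 13.1]
grip_width: -0.0001
```

```bash
python3 -m inch '[{"translation":[0,0,0.0003],"turn":0},{"translation":[0,0,0.0003],"turn":0},{"translation":[0,0,0],"turn":0},{"translation":[0,0,0],"turn":0}]'
```

```text
time: 27.95
tcp_pos: [0.5491, 0.1942, 0.0928]
orientation: [0.0, 0.989, -0.15, 0.0]
force: [-7.9, -4.0, 18.4]
grip_width: -0.0001
```

Both ends stop at the same height (0.0928) and hold about 18 N. I'll retreat, do a last numeric check and hand in.

```bash
python3 -m inch '[{"translation":[0,0,-0.001],"turn":0},{"translation":[0,0,-0.003],"turn":0},{"translation":[0,0,-0.01],"turn":0},{"translation":[0,0,-0.025],"turn":0},{"translation":[0,0,-0.035],"turn":0},{"translation":[0,0,-0.035],"turn":0},{"translation":[0,0,-0.03],"turn":0},{"translation":[0,0,0],"turn":0}]'
python3 - <<'E'
from h import *
p=snap("wrist"); s=bot.get_state(); print(s["tcp_pos"],s["force"])
for d in search_frame(p,"plate"): print(np.round(d["bbox"]),d["score"])
y=np.radians(-17.1);c=[proj(p,(.4944+(a*np.cos(y)-b*np.sin(y))/1000,.211+(a*np.sin(y)+b*np.cos(y))/1000,.067)) for a in(-75,75) for b in(-27,27)]
print("expected",np.min(c,0),np.max(c,0))
t=snap("top")
for q in("bottle","eyepiece","dish"): print(q,[np.round(at(t,d["uv"],0),3).tolist() for d in place_of(t,q)][:1])
print(bot.job_done())
E
```

```text
time: 28.75
tcp_pos: [0.5507, 0.1951, 0.2353]
orientation: [-0.002, 0.989, -0.15, 0.003]
force: [-0.1, 0.9, 0.8]
grip_width: 0.0001
[0.54992349 0.19459946 0.23267424] [-0.24627213 -0.16124484 -0.57214587]
[288. 165. 351. 246.] 0.72
[622. 101. 640. 140.] 0.66
[448. 104. 516. 147.] 0.64
expected [290.10407948 167.91074339] [347.5438653  302.74208063]
bottle [[0.753, 0.019, 0.0]]
eyepiece [[0.438, -0.001, 0.0]]
dish []
the job is handed in; nothing more can be done
None
```

I took the largest white plate from its rest with the lightest grip (20 N) and laid it the same way up on the two catches between the brackets. After letting go, I pressed each end down at about 4 mm/s until its catch came up against its stop. The job is handed in at about 29 s of the 72 s.

- **Pressing:** Each end yielded at about 10–14 N, then stopped. The far end held 20 N and the near end 18 N without moving. The highest force was about 27 N in all, briefly, at the near end, against the 30 N limit.
- **Level:** After the near end was home, I pressed the far end again and it held 18 N. Both ends stopped at tool height 0.0928 m, so the plate sits level.
- **Last camera check:** The plate's box in the wrist picture matched the expected place on three sides to about 3 px. Its near edge fell short (row 246 against 303 expected), probably hidden by the gripper or split by the arm's shadow. I could not look at that picture because all 12 views were used.
- **Bystanders:** The bottle and eyepiece measured within about 9 mm of where they started, which is about the scatter of the detector, and I never went near them. The dish was not detected in the last picture, so I could not confirm it.

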